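# Shut and lock the filter hatch of the laser cutter's fume extractor

## Robot

A 6-joint arm with a two-finger parallel gripper is mounted at the origin on the work surface. World frame = base frame: x ahead of the robot, y to its left, z up, the work surface at z = 0. Lengths are in m, angles in degrees, forces in N, time in s.
With the tool pointing down it reaches from about 0.375 to 0.9 m from the base axis. Payload 3.1 kg.
Tool frame: the origin (TCP) lies on the centre line of the jaws, within the pads' length; the fingertips stand 25 mm ahead of it and the grasp point (between the pads) lies 6 mm ahead of it; z points along the fingers, y is the line along which they close (so a half turn about z gives the same grasp; the last joint's range is limited). The gripper opens to 87 mm and grips with 3 to 60 N. Pads are 19 mm wide; open, the fingers measure 117 mm over their backs; the gripper's body (75 mm by 190 mm) begins 51 mm behind the grasp point.
Start: joints at [-80.93, 30.224, 82.088, -0, 67.689, -10.227], TCP at [0.207, -0.59, 0.248] pointing down, gripper open.
Joint ranges: [-176.69, 176.69], [-43.24, 126.21], [12.49, 139.97], [-82, 262], [0, 151.66], [-163.58, 163.58]. Speed limits (degrees/s): [159.86, 159.86, 180, 180, 180, 180].

## Interface

Orientations are given as a 3x3 rotation matrix whose columns are the frame's x, y, z axes.
In Python, from rig import bot, cams, models gives the robot as it stands. The module is installed in compiled form; this text tells all that it offers.
- The arm moves only by the shell command python3 -m handwheel 'ROWS' [OPENING]. ROWS is JSON, a list of rows, each a list of 6 numbers: the shift along the world's x, y, z each as a share of 1 m, from -1 to 1, then the turn, a rotation vector about the world's x, y, z each as a share of 2 rad, from -1 to 1. In form: [[dx, dy, dz, wx, wy, wz], ...]. A call has exactly 8 rows; each row is the pose to reach, as a shift and turn from the pose commanded when the call began; what a row does not reach only later rows make up. A row lasts 1/12 s, in which the tool goes at most 41.7 mm and 7.16 degrees, less where a joint would pass 70% of its speed; a pose out of reach is approached as far as the arm can. A call with a number of a shift or a turn outside -1 to 1 is refused whole. A call with a gripper value outside its range is refused whole. OPENING is the opening, from -1 (shut) to 1 (fully open), so that 0 is half open, set as the call begins (- or left out, the last holds). The fingers move at their own pace and stop on an object; the grip force is fixed at half the most. Time passes only in rows, so rows that repeat a pose let the fingers close, or fill a call up. It gives the time, the measured TCP pose, the force, the opening and the grip force at its end, in the units of the state.
- bot.read_state(): the state, without advancing time (a new reading comes with each control period).
- cams.capture(name): name is "side" or "top"; returns (picture, depth): 420x560x3 uint8, blue, green, red; 420x560 float32, m along the optical axis (not along the pixel's ray), 0 where there is no reading.
- cams.calibration(name): a dict with "mtx" (3x3 intrinsics, pixels), "dist_coeffs" ([k1, k2, p1, p2, k3] as OpenCV has them; the pictures are not rectified), "R" (3x3) and "t" (3): a world point X has camera coordinates R X + t. Camera axes: x right, y down, z forward; pixel columns grow to the right and rows downward; lengths in m; the calibration is good to about 2 mm. A picture is of the moment at which its call begins. calibration takes no time and is no camera call.
- bot.hand_in(): hands the job in; it is judged then, once.
Trained networks look in the newest picture that a camera, given by its name, has taken for a name from the list of things; names that differ only in an ending like _2 or _b are one class to them, and where a whole thing is asked for, a point or a joint stands for the part that bears it (a point fixed in the world has none). Each returns a list of dicts, best first, with "conf" (0 to 1); they miss things now and then, are a little off and sometimes report something else, mostly with a low value. They report only what shows in the picture. A call takes as long as a camera call.
- models.spot_in(query, camera): "position" ([column, row] in pixels, amid what is visible of it).
- models.tip_of(query, camera): "position" ([column, row] in pixels: a listed point, or the origin of a listed thing).
The state is a dict: "time_s": time; "joint_positions": joint angles; "qvel": joint speeds; "tau": joint torques, N m; "position": TCP position; "tcp_rot": TCP orientation; "force": force on the tool from outside, world axes, zero at the start; "moment": the same for the moment, N m; "opening": opening from 0.0 (shut) to 1.0 (fully open); "grasp_force": force on a finger pad.
Only numpy, scipy, OpenCV 4.12 (cv2) and the standard library are available. Lean on these libraries where they do the work, as an engineer would, in place of code of your own. Each camera call takes 0.05 s, during which the arm holds its last target. There are 200 camera calls.

## Task

The filter has been changed in the little fume extractor, so close its sloping blue hatch and lock it with the orange quarter-turn wing: line the wing up with the two white ticks so that it will go in, push it fully in, and turn it a quarter turn clockwise, fully round to the orange dots, so that it stays locked when you let go. Leave the things beside the machine where they stand.

Things in the scene. Friction and masses are not known exactly. Their poses are not given: they have to be found in the camera images.
- extractor: Grey fume extractor, 260 mm deep (x), 240 wide (y), 188 high, fixed to the table. Origin: centre of its underside. x points from its front (turned away from the robot) to its back, z up. The front half of its top slopes down to the front at 32 deg (0.56 rad), covered by the hatch. A round black collar, 8 mm high, 90 across, stands on the flat top at x = +80 mm.
- hatch_hinge (a point): Middle of the hinge line at the slope's upper end: x = +31.8, z = 183.3 mm from the extractor's origin. Its axes turn with the hatch: x in the hatch's plane from free edge to hinge, y along the hinge (the extractor's y), z outward, normal to the hatch (when shut 32 deg from vertical, leaning to the extractor's front). z = 0 is the hatch's underside, 10 mm its outer face.
- hatch_push (a point): Point on the hatch's outer face 15 mm from its free edge, on the middle line (x = -170, y = 0, z = +10 mm from the hinge, in the hatch's axes): a good place to push.
- wing_grip (a point): Grip point on the orange wing, on its axis, 10 mm below its top. The wing is a bar 72 mm long, 14 thick, 30 high; its axis is normal to the hatch at x = -115, y = 0 mm from the hinge in the hatch's axes. Drawn out, its top is 46 mm, this point 36 and its lower side 16 above the hatch's outer face; all sink by the stud's travel. x runs along the bar, z outward along the axis.
- hatch (a joint): Hatch angle, rad: 0 shut, grows as it opens upward about the hinge. The hatch is 185 mm from hinge to free edge, 200 wide, 10 thick; a stiff hinge keeps it where it is left (under 8 N at the free edge moves it).
- stud (a joint): Travel of wing and stud inwards, m: 0 out, 0.015 fully in. A spring pushes it out (3.5 N at 0, 9 N fully in). Hatch shut, the stud's cross bar (50 x 9 mm, parallel to the wing) meets a catch plate after 2 mm and passes its 56 x 15 slot only if the wing lines up with the white ticks within 6 deg. From 0.013 it can turn; turned over 20 deg it cannot come out and, let go, rests at about 0.012.
- wing (a joint): Angle of the wing, rad, clockwise seen from outside: 0 lined up with the slot and white ticks (bar running up and down the slope), 1.571 (its stop) locked, bar level across the slope along the orange dots. Range -0.35 to 1.571. Turns easily (0.04 N m) and stays where left; at the start it stands part of the way clockwise, drawn out and not locked.
- glue_bottle: White glue bottle with an orange cap, 60 mm across, 140 mm high, standing; origin at the centre of its underside. Bystander.
- bead_tub: Red tub, 84 mm across, 75 mm high; origin at the centre of its underside. Bystander.
- blank_stack: Stack of brown laser-cut wooden blanks, 77 x 77 x 48 mm, one rigid block; origin at the centre of its underside. Bystander.

How it is judged:
By the outcome, as a careful person would: the job done as asked, in the order asked, and still so for the second after the job is handed in, with the robot touching nothing.
It also fails if it takes over 59 s, if anything falls off the work surface, if the arm or the gripper's body presses on something with over 40 N, if the wrist force passes 120 N, or if a joint passes its speed limit or range.

## Working session

There is one attempt and no reset: what is moved stays moved. The work goes in short steps, Python scripts to look and compute and a shell command to move; the robot and the scene stay as the last step left them, time stands still between calls to the robot, and variables do not carry over. Pictures are saved under pics/ and viewed, at most 10 in all, crops included, and the job is handed in when it is done.

```bash
mkdir -p pics; cat > h.py <<'E'
import numpy as np, cv2
from rig import bot,cams,models
def ray(cam,px):
    c=cams.calibration(cam);u=cv2.undistortPoints(np.array([[px]],float),np.array(c["mtx"]),np.array(c["dist_coeffs"]))[0,0]
    R=np.array(c["R"]);t=np.array(c["t"]);return -R.T@t, R.T@np.array([u[0],u[1],1.])
def world(cam,px,d):
    o,r=ray(cam,px);return o+r*d
def proj(cam,X):
    c=cams.calibration(cam);return cv2.projectPoints(np.array(X,float).reshape(-1,3),cv2.Rodrigues(np.array(c["R"]))[0],np.array(c["t"]),np.array(c["mtx"]),np.array(c["dist_coeffs"]))[0][:,0]
def tri(p1,p2):
    A=[];b=[]
    for cam,p in (("side",p1),("top",p2)):
        o,r=ray(cam,p);r=r/np.linalg.norm(r);P=np.eye(3)-np.outer(r,r);A.append(P);b.append(P@o)
    return np.linalg.lstsq(np.vstack(A),np.hstack(b),rcond=None)[0]
E
python3 - <<'E'
from h import *
np.set_printoptions(precision=3,suppress=True)
I={}
for c in("side","top"):
    p,d=cams.capture(c);I[c]=p;cv2.imwrite(f"pics/{c}1.png",p);np.save(f"pics/{c}1.npy",d)
    print(c,ray(c,(280,210)))
for q in["extractor","hatch_hinge","hatch_push","wing_grip","glue_bottle","bead_tub","blank_stack"]:
    L={}
    for c in("side","top"):
        r=models.tip_of(q,c)[:2];L[c]=r;print(q,c,[(np.round(x["position"],1),round(x["conf"],2)) for x in r])
    if L["side"] and L["top"]:print("  ",tri(L["side"][0]["position"],L["top"][0]["position"]))
print(bot.read_state()["tcp_rot"])
E
```

```text
side (array([0.299, 0.333, 1.337]), array([ 0.141, -0.274, -0.951]))
top (array([ 0.479, -0.006,  0.988]), array([ 0.032, -0.039, -0.999]))
extractor side []
extractor top []
hatch_hinge side [(array([276.4, 196.2]), 0.68)]
hatch_hinge top [(array([271. , 219.7]), 0.79)]
   [ 0.486 -0.017  0.207]
hatch_push side [(array([206.9, 177.6]), 0.57)]
hatch_push top [(array([238.7, 150.2]), 0.94)]
   [0.612 0.043 0.293]
wing_grip side [(array([237.6, 182.6]), 0.91)]
wing_grip top [(array([251. , 175.7]), 0.91)]
   [0.562 0.019 0.277]
glue_bottle side [(array([279.1, 106.7]), 0.62)]
glue_bottle top [(array([380.7, 158.5]), 0.66)]
   [ 0.633 -0.288  0.047]
bead_tub side [(array([244.4, 290.1]), 0.72)]
bead_tub top [(array([191.5, 224.3]), 0.9)]
   [0.472 0.174 0.014]
blank_stack side [(array([253.2, 146.2]), 0.66)]
blank_stack top [(array([332.4, 157.8]), 0.59)]
   [ 0.646 -0.178 -0.008]
[[ 0.944  0.33   0.   ]
 [ 0.33  -0.944 -0.   ]
 [-0.     0.    -1.   ]]
```

View pics/side1.png

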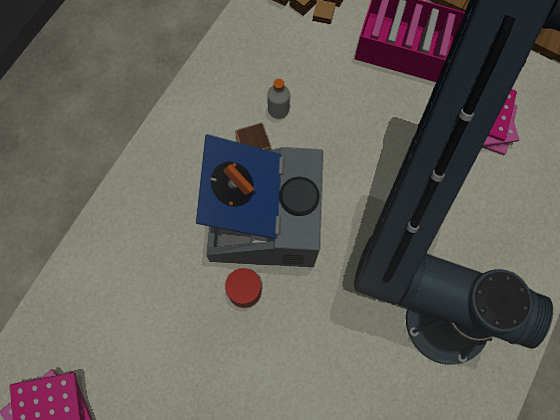

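View pics/top1.png

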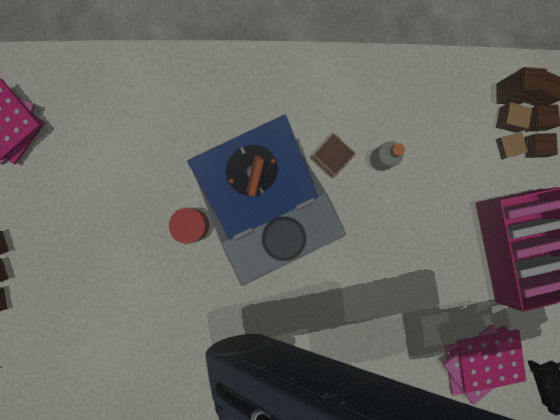

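The side view shows the hatch ajar (corners ~(205,136), (281,150), (277,237), (197,222)), wing at ~(237,180). The top view shows the hatch free edge from (188,160) to (286,115), wing at (256,176), the white ticks at ~(243,150) and (262,190), tub at (188,226), blanks at (333,154) close to the hatch's right side.

```bash
cat > fit.py <<'E'
from h import *
np.set_printoptions(precision=4,suppress=True)
def pts(c,p,d,mask):
    v,u=np.nonzero(mask&(d>0));k=cams.calibration(c)
    un=cv2.undistortPoints(np.stack([u,v],1).astype(float)[:,None],np.array(k["mtx"]),np.array(k["dist_coeffs"]))[:,0]
    z=d[v,u];X=np.c_[un*z[:,None],z]
    return (X-np.array(k["t"]))@np.array(k["R"])
def hatchfit(c,p,d):
    b,g,r=[p[...,i].astype(int) for i in range(3)]
    roi=np.zeros(b.shape,bool);roi[100:300,170:350]=1
    X=pts(c,p,d,roi&(b>r+40)&(b>g+30))
    m=np.median(X,0)
    for _ in range(5):
        n=np.linalg.svd(X-X.mean(0),full_matrices=False)[2][2];n*=np.sign(n[2])
        e=(X-X.mean(0))@n;X=X[abs(e)<max(.004,2*e.std())]
    h=np.cross(n,[0,0,1]);h/=np.linalg.norm(h);q=np.cross(h,n) # in plane down/up
    Q=np.c_[X@h,X@q].astype(np.float32);rc=cv2.minAreaRect(Q)
    cen=rc[0][0]*h+rc[0][1]*q+n*(X@n).mean()
    box=[a*h+b_*q+n*(X@n).mean() for a,b_ in cv2.boxPoints(rc)]
    O=pts(c,p,d,roi&(r>120)&(r>b+60)&(r>g+30))
    hh=(O-cen)@n
    W=O[(hh>.03)&(hh<.06)&(np.linalg.norm(O-cen,axis=1)<.12)]
    print(c,"n",n,"tilt",np.degrees(np.arccos(n[2])),"resid",e.std(),"rect",rc[1],"cen",cen);print(np.array(box))
    if len(W)>10:
        t=W[(W-cen)@n>np.percentile((W-cen)@n,50)-.004]
        ax=np.linalg.svd(t-t.mean(0),full_matrices=False)[2][0]
        print("wing",len(t),t.mean(0),"h",np.median((t-cen)@n),"axis",ax)
if __name__=="__main__":
    for c in("side","top"):hatchfit(c,cv2.imread(f"pics/{c}1.png"),np.load(f"pics/{c}1.npy"))
    d=np.load("pics/top1.npy");p=cv2.imread("pics/top1.png")
    m=np.zeros(d.shape,bool);m[180:285,215:345]=1
    X=pts("top",p,d,m);F=X[abs(X[:,2]-.188)<.004]
    rc=cv2.minAreaRect(F[:,:2].astype(np.float32));print("flat",len(F),rc,cv2.boxPoints(rc),np.median(F[:,2]))
    C=X[abs(X[:,2]-.196)<.003];print("collar",len(C),np.median(C,0))
E
python3 fit.py
```

```text
side n [-0.4235 -0.2036  0.8827] tilt 28.028810955865165 resid 0.0017160593131566244 rect (0.18444307148456573, 0.19809044897556305) cen [0.5599 0.0096 0.2378]
[[ 0.5302 -0.1152  0.1948]
 [ 0.4433  0.0628  0.1941]
 [ 0.5895  0.1345  0.2808]
 [ 0.6764 -0.0436  0.2814]]
wing 140 [0.5593 0.0095 0.2892] h 0.045652001649162305 axis [-0.8952  0.2269 -0.3835]
top n [-0.424  -0.2032  0.8826] tilt 28.04574736801304 resid 0.0011769202186629629 rect (0.19122909009456635, 0.1510583609342575) cen [0.5489 0.0028 0.2284]
[[ 0.6456 -0.0645  0.2594]
 [ 0.5195 -0.1085  0.1887]
 [ 0.4522  0.0702  0.1975]
 [ 0.5782  0.1142  0.2682]]
wing 32 [0.5675 0.0107 0.2907] h 0.04532753079693554 axis [-0.902   0.2306 -0.3651]
flat 3722 ((0.44721144437789917, -0.04440152645111084), (0.09928710758686066, 0.23887820541858673), 25.500226974487305) [[ 0.351   0.042 ]
 [ 0.4538 -0.1736]
 [ 0.5434 -0.1308]
 [ 0.4406  0.0848]] 0.1874602422150749
collar 2053 [ 0.4597 -0.0425  0.1964]
```

```bash
python3 -m handwheel '[[0,0.03,0.05,0,0,0.05],[0.02,0.06,0.09,0,0,0.1],[0.04,0.09,0.11,0,0,0.16],[0.06,0.12,0.11,0,0,0.21],[0.08,0.14,0.11,0,0,0.26],[0.1,0.16,0.11,0,0,0.31],[0.12,0.18,0.11,0,0,0.36],[0.12,0.18,0.11,0,0,0.41]]' -1
python3 -m handwheel '[[0.02,0.03,0,0,0,0.05],[0.04,0.06,0,0,0,0.1],[0.06,0.09,0,0,0,0.16],[0.08,0.12,0,0,0,0.21],[0.1,0.15,0,0,0,0.26],[0.12,0.18,0,0,0,0.31],[0.13,0.2,0,0,0,0.36],[0.13,0.2,0,0,0,0.41]]'
```

```text
time_s: 1.47
position: [0.3294, -0.4055, 0.3582]
tcp_rot: [[0.393, 0.919, 0.002], [0.919, -0.393, 0.002], [0.002, 0.001, -1.0]]
force: [-1.0, 0.1, 0.5]
opening: 0.474
grasp_force: 0.0
time_s: 2.13
position: [0.4579, -0.2057, 0.3577]
tcp_rot: [[-0.404, 0.915, 0.001], [0.915, 0.404, 0.002], [0.001, 0.002, -1.0]]
force: [-1.0, -0.5, 0.3]
opening: 0.009
grasp_force: 0.0
```

```bash
python3 -m handwheel '[[0.02,0.03,0,0,0,0.05],[0.04,0.06,0,0,0,0.1],[0.06,0.09,0,0,0,0.15],[0.08,0.12,0,0,0,0.2],[0.1,0.15,0,0,0,0.25],[0.12,0.18,0,0,0,0.3],[0.14,0.21,0,0,0,0.35],[0.164,0.245,0,0,0,0.4]]'
python3 -m handwheel '[[0,0,0,0,0,0.05],[0,0,0,0,0,0.1],[0,0,0,0,0,0.15],[0,0,0,0,0,0.2],[0,0,0,0,0,0.25],[0,0,0,0,0,0.3],[0,0,0,0,0,0.35],[0,0,0,0,0,0.4]]'
python3 -c "
from h import *
print(bot.read_state()['joint_positions'])
for c in('side','top'):cv2.imwrite(f'pics/{c}2.png',cams.capture(c)[0])
a=[cv2.imread(f'pics/{c}2.png') for c in('side','top')];cv2.imwrite('pics/c2.png',cv2.hconcat([x[60:360,120:520] for x in a]))"
```

```text
time_s: 2.8
position: [0.6205, 0.0357, 0.3577]
tcp_rot: [[-0.936, 0.353, -0.0], [0.353, 0.936, -0.001], [0.0, -0.001, -1.0]]
force: [1.5, -0.2, 0.3]
opening: 0.008
grasp_force: 0.0
time_s: 3.47
position: [0.62, 0.0345, 0.3575]
tcp_rot: [[-0.905, -0.426, -0.0], [-0.426, 0.905, 0.0], [0.0, 0.0, -1.0]]
force: [0.4, -0.0, -0.5]
opening: 0.007
grasp_force: 0.0
[-7.10741423e+00  2.42263466e+01  7.45345158e+01 -8.76405423e-05
  8.12465447e+01 -1.22329108e+02]
```

View pics/c2.png

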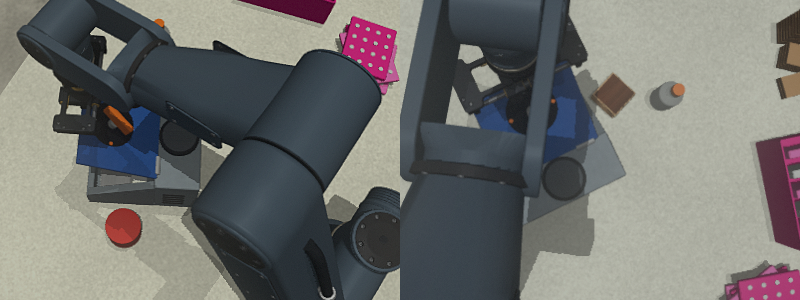

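```bash
python3 - <<'E'
import numpy as np
f=np.array([.9026,.4305]);ref=(.1414,.3577-.1833)
for a in [40,34,28,22,15,8,0,-8,-16,-22,-27,-30,-32,-33.5]:
    r=np.radians(a);ph=np.radians(np.clip((28-a)/60*32,0,32))
    F=.17*np.cos(r)-.01*np.sin(r)+.025*np.sin(ph)-ref[0];Z=.17*np.sin(r)+.01*np.cos(r)+.025*np.cos(ph)-ref[1]
    print(a,np.round([*(F*f),Z,-.4305*ph/2,.9026*ph/2],3))
E
```

```text
40 [-0.016 -0.008 -0.032 -0.     0.   ]
34 [-0.005 -0.003 -0.046 -0.     0.   ]
28 [ 0.004  0.002 -0.061 -0.     0.   ]
22 [ 0.013  0.006 -0.076 -0.012  0.025]
15 [ 0.021  0.01  -0.096 -0.026  0.055]
8 [ 0.027  0.013 -0.116 -0.04   0.084]
0 [ 0.032  0.015 -0.14  -0.056  0.118]
-8 [ 0.033  0.016 -0.165 -0.072  0.151]
-16 [ 0.031  0.015 -0.189 -0.088  0.185]
-22 [ 0.028  0.013 -0.206 -0.1    0.21 ]
-27 [ 0.024  0.012 -0.221 -0.11   0.231]
-30 [ 0.021  0.01  -0.229 -0.116  0.244]
-32 [ 0.019  0.009 -0.235 -0.12   0.252]
-33.5 [ 0.017  0.008 -0.239 -0.12   0.252]
```

```bash
python3 -m handwheel '[[0,0,-0.02,0,0,0],[0.002,0.001,-0.04,0,0,0],[0.003,0.001,-0.052,0,0,0],[0.004,0.002,-0.061,0,0,0],[0.008,0.004,-0.068,-0.006,0.012,0],[0.013,0.006,-0.076,-0.012,0.025,0],[0.017,0.008,-0.086,-0.019,0.04,0],[0.021,0.01,-0.096,-0.026,0.055,0]]'
```

```text
time_s: 4.23
position: [0.6416, 0.0445, 0.262]
tcp_rot: [[-0.901, -0.42, -0.111], [-0.417, 0.907, -0.054], [0.124, -0.002, -0.992]]
force: [-0.2, -1.4, 0.9]
opening: 0.005
grasp_force: 0.8
```

```bash
python3 -m handwheel '[[0.003,0.001,-0.01,-0.007,0.015,0],[0.006,0.003,-0.02,-0.014,0.029,0],[0.009,0.004,-0.032,-0.022,0.046,0],[0.011,0.005,-0.044,-0.03,0.063,0],[0.012,0.006,-0.056,-0.038,0.08,0],[0.012,0.006,-0.069,-0.046,0.096,0],[0.011,0.006,-0.081,-0.054,0.113,0],[0.01,0.005,-0.093,-0.062,0.13,0]]'
python3 -c "
from fit import *
p,d=cams.capture('side');cv2.imwrite('pics/s3.png',p);hatchfit('side',p,d)"
```

```text
time_s: 4.9
position: [0.6524, 0.0497, 0.1686]
tcp_rot: [[-0.833, -0.421, -0.359], [-0.384, 0.907, -0.173], [0.399, -0.006, -0.917]]
force: [1.4, 0.4, 1.7]
opening: 0.002
grasp_force: 0.8Traceback (most recent call last):
  File "<string>", line 3, in <module>
    p,d=cams.capture('side');cv2.imwrite('pics/s3.png',p);hatchfit('side',p,d)
                                                          ~~~~~~~~^^^^^^^^^^^^
  File "fit.py", line 11, in hatchfit
    X=pts(c,p,d,roi&(b>r+40)&(b>g+30))
  File "fit.py", line 5, in pts
    un=cv2.undistortPoints(np.stack([u,v],1).astype(float)[:,None],np.array(k["mtx"]),np.array(k["dist_coeffs"]))[:,0]
       ~~~~~~~~~~~~~~~~~~~^^^^^^^^^^^^^^^^^^^^^^^^^^^^^^^^^^^^^^^^^^^^^^^^^^^^^^^^^^^^^^^^^^^^^^^^^^^^^^^^^^^^^^^
cv2.error: OpenCV(4.12.0) /io/opencv/modules/calib3d/src/undistort.dispatch.cpp:347: error: (-215:Assertion failed) CV_IS_MAT(_src) && CV_IS_MAT(_dst) && (_src->rows == 1 || _src->cols == 1) && (_dst->rows == 1 || _dst->cols == 1) && _src->cols + _src->rows - 1 == _dst->rows + _dst->cols - 1 && (CV_MAT_TYPE(_src->type) == CV_32FC2 || CV_MAT_TYPE(_src->type) == CV_64FC2) && (CV_MAT_TYPE(_dst->type) == CV_32FC2 || CV_MAT_TYPE(_dst->type) == CV_64FC2) in function 'cvUndistortPointsInternal'
```

```bash
python3 -m handwheel '[[-0.001,-0.001,-0.008,-0.006,0.012,0],[-0.003,-0.002,-0.017,-0.012,0.025,0],[-0.005,-0.002,-0.024,-0.017,0.036,0],[-0.007,-0.003,-0.032,-0.022,0.046,0],[-0.01,-0.005,-0.04,-0.028,0.059,0],[-0.012,-0.006,-0.046,-0.032,0.067,0],[-0.013,-0.007,-0.048,-0.032,0.067,0],[-0.013,-0.007,-0.048,-0.032,0.067,0]]'
```

```text
time_s: 5.62
position: [0.6394, 0.0435, 0.1228]
tcp_rot: [[-0.771, -0.422, -0.476], [-0.356, 0.906, -0.227], [0.528, -0.005, -0.849]]
force: [3.1, 4.3, 9.6]
opening: 0.003
grasp_force: 5.2
```

```bash
python3 -m handwheel '[[-0.001,-0.001,-0.003,0,0,0],[-0.002,-0.001,-0.004,0,0,0],[-0.002,-0.001,-0.004,0,0,0],[-0.002,-0.001,-0.004,0,0,0],[-0.002,-0.001,-0.004,0,0,0],[-0.002,-0.001,-0.004,0,0,0],[-0.002,-0.001,-0.004,0,0,0],[-0.002,-0.001,-0.004,0,0,0]]'
python3 -m handwheel '[[0.01,0.005,0.02,0,0,0],[0.025,0.012,0.045,0,0,0],[0.04,0.02,0.07,0,0,0],[0.055,0.027,0.095,0,0,0],[0.07,0.034,0.12,0,0,0],[0.07,0.034,0.12,0,0,0],[0.07,0.034,0.12,0,0,0],[0.07,0.034,0.12,0,0,0]]' 0.3
python3 -c "
from h import *
print(bot.read_state()['joint_positions'])
for c in('side','top'):p,d=cams.capture(c);cv2.imwrite(f'pics/{c}4.png',p);np.save(f'pics/{c}4.npy',d)
a=[cv2.imread(f'pics/{c}4.png') for c in('side','top')];cv2.imwrite('pics/c4.png',cv2.hconcat([x[60:360,120:520] for x in a]))
import fit
for c in('side','top'):
  try: fit.hatchfit(c,cv2.imread(f'pics/{c}4.png'),np.load(f'pics/{c}4.npy'))
  except Exception as e: print(c,'x')
  print(c,models.tip_of('wing_grip',c))
"
```

```text
time_s: 6.28
position: [0.6393, 0.0435, 0.1227]
tcp_rot: [[-0.774, -0.423, -0.472], [-0.357, 0.906, -0.227], [0.523, -0.007, -0.852]]
force: [7.1, 7.6, 22.1]
opening: 0.008
grasp_force: 11.4
time_s: 6.95
position: [0.705, 0.0753, 0.2349]
tcp_rot: [[-0.768, -0.423, -0.481], [-0.356, 0.906, -0.228], [0.533, -0.004, -0.846]]
force: [0.2, -0.5, -0.6]
opening: 0.526
grasp_force: 0.0
[   1.91574517   52.74005362   43.78780816  -13.2830713   112.92043939
 -114.98581657]
side x
side []
top n [0.4785 0.2325 0.8468] tilt 32.139492154912986 resid 0.0011500002924033918 rect (0.18449565768241882, 0.1962316930294037) cen [0.5639 0.0131 0.1425]
[[ 0.591   0.1355  0.0936]
 [ 0.6771 -0.0408  0.0934]
 [ 0.5367 -0.1094  0.1915]
 [ 0.4507  0.067   0.1917]]
top [{'position': [246.7, 164.9], 'conf': 0.69}]
```

View pics/c4.png

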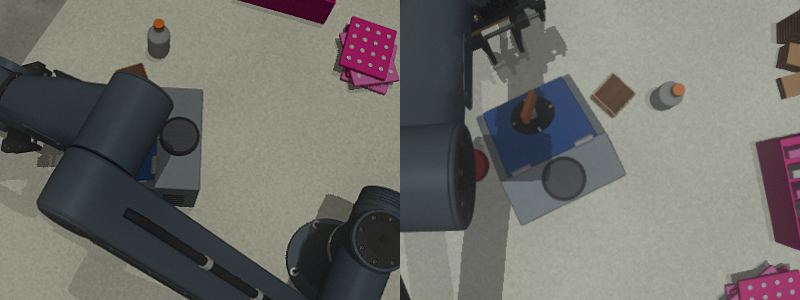

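```bash
cat > wing.py <<'E'
from fit import *
n=np.array([.4785,.229,.848]);n/=np.linalg.norm(n);y=np.array([.4305,-.9026,0]);y/=np.linalg.norm(y);x=np.cross(y,n)
A=np.array([.582,.021,.1307])
def wing(c,p,d):
    b,g,r=[p[...,i].astype(int) for i in range(3)]
    P=pts(c,p,d,(r>60)&(r>1.8*b)&(r>1.25*g));Q=(P-A)@np.c_[x,y,n]
    Q=Q[(abs(Q[:,0])<.045)&(abs(Q[:,1])<.045)&(Q[:,2]>.01)&(Q[:,2]<.055)]
    top=Q[Q[:,2]>np.percentile(Q[:,2],85)-.005]
    rc=cv2.minAreaRect(top[:,:2].astype(np.float32));v=np.linalg.svd(top[:,:2]-top[:,:2].mean(0),full_matrices=False)[2][0]
    print(c,len(top),"h",np.median(top[:,2]),"cen",rc[0],rc[1],rc[2],"cw deg",np.degrees(np.arctan(-v[1]/v[0])))
def Rgoal(cw): # tool x along -x... half-turned: tool x = -f side
    a=np.radians(cw);X=np.cos(a)*x-np.sin(a)*y;Z=-n;return np.c_[X,np.cross(Z,X),Z]
E
python3 - <<'E'
from wing import *
from scipy.spatial.transform import Rotation as S
wing("top",cv2.imread("pics/top4.png"),np.load("pics/top4.npy"))
s=bot.read_state();R=np.array(s["tcp_rot"])
for cw in(0,36):print(cw,Rgoal(cw).tolist(),S.from_matrix(Rgoal(cw)@R.T).as_rotvec()/2)
g=A+.036*n; print("grip",g,"shift to tcp 60 above:",g+n*.066-s["position"], "at grasp",g+n*.006-s["position"],n)
E
```

```text
top 172 h 0.04486668359185359 cen (0.0011667795479297638, -0.00042962096631526947) (0.014330779202282429, 0.07057736068964005) 52.81276321411133 cw deg 36.033209201790925
0 [[-0.7652042399947411, -0.4308316659710299, -0.478378686587721], [-0.3649683418100333, 0.9024318429042817, -0.22894194196152165], [0.5303395980094119, -0.0005942687004041325, -0.8477850077876434]] [ 0.0019 -0.0008  0.0047]
36 [[-0.8721026333444841, 0.1012256277751451, -0.478378686587721], [0.2352648656436792, 0.9446057060442428, -0.22894194196152165], [0.42905374757959225, -0.31220656789450296, -0.8477850077876434]] [-0.1489 -0.0724 -0.2614]
grip [0.5992 0.0292 0.1612] shift to tcp 60 above: [-0.0741 -0.0307 -0.0177] at grasp [-0.1028 -0.0444 -0.0685] [0.4784 0.2289 0.8478]
```

```bash
python3 -m handwheel '[[-0.012,-0.005,-0.003,-0.02,-0.01,-0.035],[-0.024,-0.01,-0.006,-0.04,-0.02,-0.07],[-0.036,-0.015,-0.009,-0.06,-0.03,-0.11],[-0.048,-0.02,-0.012,-0.085,-0.041,-0.15],[-0.06,-0.025,-0.015,-0.107,-0.052,-0.188],[-0.074,-0.031,-0.018,-0.128,-0.062,-0.225],[-0.074,-0.031,-0.018,-0.149,-0.072,-0.262],[-0.074,-0.031,-0.018,-0.149,-0.072,-0.262]]' 1
python3 - <<'E'
from wing import *
from scipy.spatial.transform import Rotation as S
s=bot.read_state();R=np.array(s["tcp_rot"]);P=np.array(s["position"])
p,d=cams.capture("top");cv2.imwrite("pics/top5.png",p);wing("top",p,d)
G=A+.039*n+.006*n+.0005*x
print(P,"shift",G-P,"in hatch axes",(G-P)@np.c_[x,y,n],"turn",S.from_matrix(Rgoal(36.3)@R.T).as_rotvec()/2,s["joint_positions"],s["opening"])
E
```

```text
time_s: 7.82
position: [0.6307, 0.044, 0.218]
tcp_rot: [[-0.872, 0.103, -0.479], [0.238, 0.944, -0.23], [0.428, -0.315, -0.847]]
force: [0.1, -0.6, -0.1]
opening: 0.995
grasp_force: 0.0
top 175 h 0.04505902568567805 cen (-0.00023786164820194244, -0.0005513764917850494) (0.01466478779911995, 0.07191194593906403) 54.32404708862305 cw deg 36.14005895801336
[0.6307 0.044  0.218 ] shift [-0.0275 -0.0129 -0.0489] in hatch axes [-0.0001 -0.0002 -0.0576] turn [ 0.     -0.0004 -0.0014] [ -0.1787  46.2188  61.0771 -13.6941 101.796  -78.8673] 0.9951314316646332
```

Well aligned; descend and close on the wing.

```bash
python3 -m handwheel '[[-0.005,-0.002,-0.008,0,0,0],[-0.009,-0.004,-0.016,0,0,0],[-0.014,-0.006,-0.025,0,0,0],[-0.018,-0.008,-0.033,0,0,0],[-0.023,-0.011,-0.041,0,0,0],[-0.027,-0.013,-0.049,0,0,0],[-0.027,-0.013,-0.049,0,0,0],[-0.027,-0.013,-0.049,0,0,0]]'
python3 -m handwheel '[[0,0,0,0,0,0],[0,0,0,0,0,0],[0,0,0,0,0,0],[0,0,0,0,0,0],[0,0,0,0,0,0],[0,0,0,0,0,0],[0,0,0,0,0,0],[0,0,0,0,0,0]]' -1
python3 -m handwheel '[[0,0,0,0,0,0],[0,0,0,0,0,0],[0,0,0,0,0,0],[0,0,0,0,0,0],[0,0,0,0,0,0],[0,0,0,0,0,0],[0,0,0,0,0,0],[0,0,0,0,0,0]]'
python3 - <<'E'
from wing import *
from scipy.spatial.transform import Rotation as S
s=bot.read_state();R=np.array(s["tcp_rot"]);P=np.array(s["position"])
print((P-A)@np.c_[x,y,n],"turn to 0",S.from_matrix(Rgoal(0)@R.T).as_rotvec()/2,s["moment"],"fN",np.array(s["force"])@np.c_[x,y,n])
E
```

```text
time_s: 8.53
position: [0.6046, 0.0313, 0.1689]
tcp_rot: [[-0.873, 0.102, -0.477], [0.236, 0.944, -0.23], [0.427, -0.314, -0.848]]
force: [0.2, 0.3, 0.2]
opening: 0.998
grasp_force: 0.0
time_s: 9.2
position: [0.6052, 0.0315, 0.1696]
tcp_rot: [[-0.874, 0.102, -0.476], [0.236, 0.944, -0.231], [0.426, -0.314, -0.849]]
force: [0.4, -0.0, 1.4]
opening: 0.474
grasp_force: 0.0
time_s: 9.87
position: [0.6052, 0.0323, 0.1693]
tcp_rot: [[-0.874, 0.102, -0.476], [0.235, 0.945, -0.229], [0.426, -0.312, -0.849]]
force: [0.6, 3.6, -1.4]
opening: 0.161
grasp_force: 30.0
[-0.0014 -0.0002  0.0464] turn to 0 [0.15   0.0735 0.2665] [ 0.8621 -0.6673 -0.3495] fN [-2.4741 -3.0176 -0.0879]
```

```bash
python3 -m handwheel '[[0,0,0,0.021,0.01,0.038],[0,0,0,0.043,0.021,0.076],[0,0,0,0.064,0.031,0.114],[0,0,0,0.086,0.041,0.152],[0,0,0,0.107,0.052,0.19],[0,0,0,0.129,0.062,0.228],[0,0,0,0.15,0.072,0.266],[0,0,0,0.15,0.072,0.266]]'
cat > st.py <<'E'
from wing import *
from scipy.spatial.transform import Rotation as S
s=bot.read_state();R=np.array(s["tcp_rot"]);P=np.array(s["position"]);B=np.c_[x,y,n]
t=R[:,0]@B;print("hatch axes",(P-A)@B,"cw",np.degrees(np.arctan2(-t[1],t[0])),"F",np.array(s["force"])@B,"M",np.array(s["moment"])@B,"turn to 0",S.from_matrix(Rgoal(0)@R.T).as_rotvec()/2,"j",s["joint_positions"])
p,d=cams.capture("top");wing("top",p,d)
E
python3 st.py
```

```text
time_s: 10.53
position: [0.6051, 0.0327, 0.1692]
tcp_rot: [[-0.766, -0.432, -0.476], [-0.368, 0.902, -0.227], [0.527, 0.001, -0.85]]
force: [0.3, 4.9, -1.2]
opening: 0.155
grasp_force: 30.0
hatch axes [-0.0015 -0.0006  0.0464] cw -0.11467634524535619 F [-2.6293 -4.2795  0.1826] M [-0.7553  1.0117  0.0472] turn to 0 [-0.0015  0.0013 -0.0007] j [  -1.1342   46.894    68.0116  -13.7139   93.9858 -114.1681]
top 131 h 0.044793283788705195 cen (0.008672330528497696, -0.0006016846746206284) (0.013198102824389935, 0.054680850356817245) 89.85189056396484 cw deg 0.05518993568788925
```

```bash
python3 -m handwheel '[[-0.001,-0.0005,-0.002,0,0,0],[-0.0024,-0.0011,-0.0042,0,0,0],[-0.0038,-0.0018,-0.0068,0,0,0],[-0.0053,-0.0025,-0.0094,0,0,0],[-0.0067,-0.0032,-0.0119,0,0,0],[-0.0081,-0.0039,-0.0144,0,0,0],[-0.0086,-0.0041,-0.0153,0,0,0],[-0.0086,-0.0041,-0.0153,0,0,0]]'
python3 st.py
```

```text
time_s: 11.25
position: [0.5979, 0.0291, 0.1564]
tcp_rot: [[-0.769, -0.43, -0.473], [-0.365, 0.903, -0.227], [0.524, -0.002, -0.851]]
force: [2.9, 7.9, 8.4]
opening: 0.161
grasp_force: 30.0
hatch axes [-0.0015 -0.0005  0.0313] cw 0.10930978894254376 F [-0.6549 -5.848  10.3051] M [-1.1075  0.5768  0.027 ] turn to 0 [-0.0008  0.0034  0.0007] j [  -1.4312   47.084    69.893   -13.8146   91.719  -113.7094]
top 132 h 0.03012507257872405 cen (0.0006887689232826233, -0.0007787905633449554) (0.01289011538028717, 0.07052452117204666) 89.95608520507812 cw deg 0.1333553579630055
```

```bash
python3 -m handwheel '[[0,0,0,-0.024,-0.012,-0.043],[0,0,0,-0.048,-0.023,-0.085],[0,0,0,-0.072,-0.034,-0.128],[0,0,0,-0.096,-0.046,-0.17],[0,0,0,-0.12,-0.058,-0.213],[0,0,0,-0.144,-0.069,-0.256],[0,0,0,-0.168,-0.08,-0.298],[0,0,0,-0.192,-0.092,-0.341]]'
python3 st.py
```

```text
time_s: 11.97
position: [0.598, 0.0286, 0.1566]
tcp_rot: [[-0.842, 0.259, -0.473], [0.402, 0.887, -0.229], [0.36, -0.383, -0.851]]
force: [3.7, 6.1, 8.2]
opening: 0.163
grasp_force: 30.0
hatch axes [-0.0013 -0.      0.0313] cw 46.4764266077711 F [-0.7134 -3.9566 10.0866] M [-0.7662  0.4225  0.012 ] turn to 0 [0.1928 0.0955 0.3438] j [ -1.422   47.1095  69.8543 -13.9459  91.7804 -67.3426]
top 73 h 0.02981169617246548 cen (0.01604388654232025, -0.015477095730602741) (0.01397867314517498, 0.02776362933218479) 36.111392974853516 cw deg 48.07872898475967
```

```bash
python3 -m handwheel '[[0,0,0,-0.024,-0.012,-0.043],[0,0,0,-0.048,-0.023,-0.085],[0,0,0,-0.072,-0.034,-0.128],[0,0,0,-0.096,-0.046,-0.17],[0,0,0,-0.12,-0.058,-0.213],[0,0,0,-0.144,-0.069,-0.256],[0,0,0,-0.168,-0.08,-0.298],[0,0,0,-0.19,-0.091,-0.337]]'
python3 st.py
```

```text
time_s: 12.68
position: [0.5977, 0.0283, 0.1568]
tcp_rot: [[-0.405, 0.781, -0.475], [0.914, 0.334, -0.23], [-0.021, -0.528, -0.849]]
force: [3.0, 6.3, 8.2]
opening: 0.157
grasp_force: 30.0
hatch axes [-0.0008  0.0001  0.0313] cw 91.98835721285583 F [-0.2482 -4.3692  9.8831] M [-0.7367  0.2657  0.6215] turn to 0 [0.3832 0.1857 0.6805] j [ -1.4157  47.1415  69.8094 -14.0229  91.9279 -21.8311]Traceback (most recent call last):
  File "st.py", line 5, in <module>
    p,d=cams.capture("top");wing("top",p,d)
                            ~~~~^^^^^^^^^^^
  File "wing.py", line 8, in wing
    top=Q[Q[:,2]>np.percentile(Q[:,2],85)-.005]
                 ~~~~~~~~~~~~~^^^^^^^^^^^
    return _quantile_unchecked(
        a, q, axis, out, overwrite_input, method, keepdims, weights)
    return _ureduce(a,
                    func=_quantile_ureduce_func,
    ...<5 lines>...
                    overwrite_input=overwrite_input,
                    method=method)
    r = func(a, **kwargs)
    result = _quantile(arr,
                       quantiles=q,
    ...<2 lines>...
                       out=out,
                       weights=wgt)
    slices_having_nans = np.isnan(arr[-1, ...])
                                  ~~~^^^^^^^^^
IndexError: index -1 is out of bounds for axis 0 with size 0
```

```bash
python3 -m handwheel '[[0,0,0,0,0,0],[0,0,0,0,0,0],[0,0,0,0,0,0],[0,0,0,0,0,0],[0,0,0,0,0,0],[0,0,0,0,0,0],[0,0,0,0,0,0],[0,0,0,0,0,0]]' 0.2
python3 -m handwheel '[[0.003,0.001,0.005,0,0,0],[0.008,0.004,0.015,0,0,0],[0.018,0.008,0.03,0,0,0],[0.029,0.014,0.051,0,0,0],[0.043,0.02,0.076,0,0,0],[0.057,0.027,0.101,0,0,0],[0.072,0.034,0.127,0,0,0],[0.086,0.041,0.152,0,0,0]]'
python3 -m handwheel '[[0.02,0.01,0.02,0,0,0],[0.04,0.02,0.03,0,0,0],[0.06,0.03,0.04,0,0,0],[0.07,0.04,0.05,0,0,0],[0.07,0.04,0.05,0,0,0],[0.07,0.04,0.05,0,0,0],[0.07,0.04,0.05,0,0,0],[0.07,0.04,0.05,0,0,0]]'
python3 st.py; python3 -c "
from h import *
p,d=cams.capture('top');cv2.imwrite('pics/t6.png',p[80:320,150:430]);cv2.imwrite('pics/t6.png',cv2.resize(p[80:320,150:430],None,fx=2.4,fy=2.4))"
```

```text
time_s: 13.4
position: [0.5963, 0.0273, 0.154]
tcp_rot: [[-0.409, 0.777, -0.478], [0.913, 0.337, -0.231], [-0.018, -0.531, -0.847]]
force: [0.7, -0.1, -0.1]
opening: 0.584
grasp_force: 0.0
time_s: 14.07
position: [0.6831, 0.0688, 0.3083]
tcp_rot: [[-0.409, 0.778, -0.477], [0.913, 0.338, -0.231], [-0.019, -0.53, -0.848]]
force: [-0.1, 0.7, 0.1]
opening: 0.601
grasp_force: 0.0
time_s: 14.73
position: [0.7518, 0.1078, 0.3559]
tcp_rot: [[-0.408, 0.777, -0.48], [0.913, 0.337, -0.231], [-0.018, -0.532, -0.847]]
force: [0.3, 0.3, 0.2]
opening: 0.601
grasp_force: 0.0
hatch axes [-0.0422 -0.0052  0.292 ] cw 91.7411320026505 F [-0.2239 -0.1573  0.386 ] M [ 0.0352  0.4153 -0.0067] turn to 0 [0.3842 0.1835 0.678 ] j [  3.9566  56.1282  18.8374 -15.9743 134.1902 -28.0296]
top 187 h 0.03300955631320815 cen (0.0007319245487451553, -8.618831634521484e-05) (0.015955617651343346, 0.07021341472864151) 1.3352049589157104 cw deg 89.58834154040355
```

View pics/t6.png

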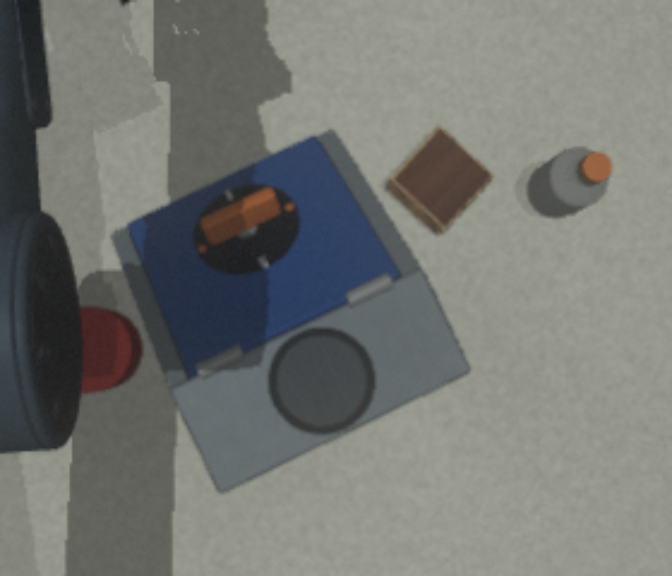

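The picture shows the wing at (240,215), lined up with the orange dots at (202,247) and (290,207). The measured angle is 89.6° and it rests about 12 mm in. The hatch is shut, the bystanders are unmoved and the arm is clear.

```bash
python3 -c "
from rig import bot
print(bot.hand_in())"
```

```text
the job is handed in; nothing more can be done
None
```

The hatch is shut and the wing is pushed in and turned fully round to the orange dots. It stayed locked after release (89.6°, about 12 mm in), the things beside the machine stayed where they stood, and the job is handed in at about 15 s.

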